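Roll the plywood case under the blow-off arch and lift it into the tray

TASK

Take the plywood case out of its deep parking bay and set it down on the open infeed end of the roller track. Roll it along the rollers, under the blow-off arch, right up against the end stop, then lift it off and set it flat in the shallow tray, lengthwise, handle up, without dropping it; leave the glue bottle, tub, spray can and hammer where they are.

Things in the scene. Friction and masses are not known exactly. Their poses are not given: they have to be found in the camera images.
- case: closed plywood case, steel corners, 160 long (x) x 60 wide (y) x 60 mm high, 0.35 to 0.7 kg; origin: centre of its underside, z up; same either way round. Mid-lid stands a solid wooden handle fin, 14 mm thick along x, 46 mm along y, from 60 to 90 mm above the origin. It starts standing in the bay, whose walls leave no room for fingers at its sides.
- track: grey fixed level roller track. Origin on the bench under the arch's centre; x = rolling direction (infeed to stop), y across, z up. 12 free steel rollers (30 mm diameter, 96 mm long, axes every 40 mm from x = -265 to +175 mm), tops 50 mm above the bench; slight drag, so the case soon stops when let go. Side beams (out to y = +-60 mm) stay below the roller tops.
- infeed (a point): point on the roller tops (50 mm above the bench) at track x = -130 mm, middle of the open infeed, which has no guides. A flared mouth at track x = -80 to -40 mm leads into two low guides running to the stop: 72 mm apart inside, each 6 mm thick, tops 64 mm above the bench.
- arch (a point): centre of the arch's beam underside, 155 mm above the bench. Arch: track x = -15 to +15 mm, posts at track y = +-67 to +-83 mm, beam 170 mm wide, 60 mm high (top 215 mm above the bench). The case with its handle passes under with 15 mm to spare; a gripper does not, so reach the case from either side of the arch.
- stop (a point): point on the end stop's face at roller-top height, track x = +185 mm. The stop is an upright plate across the track, 100 mm wide, 50 to 130 mm above the bench. The case is home with its front end on it: case centre 80 mm before this point, rear end 10 mm clear of the arch.
- bay: fixed deep brown wooden open box, the parking bay, 190 long (x) x 88 wide (y) x 56 mm high, walls 6 mm, floor top 6 mm above its origin (centre of its underside, on the bench). The case stands in it lengthwise with about 8 mm to each wall.
- tray: fixed shallow dark wooden tray, 210 long (x) x 110 wide (y), rim 17 mm high, walls 6 mm, floor top 6 mm above its origin (centre of its underside, on the bench). The inside is 198 x 98 mm. Tray and bay stand between robot and track, one on each side of the middle, either way round.
- glue: white glue bottle, 54 mm diameter, 140 mm high, loose, origin at the centre of its underside; stands between bay and tray. Leave alone.
- tub: white open tub, 90 mm diameter, 90 mm high, loose, origin at the centre of its underside; stands beyond the track. Leave alone.
- spray: aluminium spray can, 60 mm diameter, 150 mm high, loose, origin at the centre of its underside; stands beyond the track. Leave alone.
- hammer: hammer lying on the bench beyond the track near the infeed end, 260 mm long, head 88 mm across and 26 mm high, origin under the middle of its length, x towards the head; loose. Leave alone.
There are look-alikes about, which are no part of the job. Leave any pink or red look-alike of the case alone. Several things have the shape of the tray; the one meant has the colours described above.

How it is judged (in metres and radians):
On the way, in this order (a step that is already met when the one before it is completed fails the run):
1. the case stands on the infeed rollers, before the arch (x of case in the frame of track between -0.3 and -0.09 m and y of case in the frame of track between -0.045 and 0.045 m and z of case in the frame of track between 0.046 and 0.056 m), for 0.2 s.
2. the case is under the arch, on the rollers (x of case in the frame of track between -0.04 and 0.05 m and y of case in the frame of track between -0.02 and 0.02 m and z of case in the frame of track between 0.046 and 0.056 m), for 0.05 s.
3. the case is on the rollers against the end stop (within 5 mm) (x of case in the frame of track between 0.1 and 0.115 m and y of case in the frame of track between -0.02 and 0.02 m and z of case in the frame of track between 0.046 and 0.056 m), for 0.2 s.
4. the case has been lifted off the rollers (z of case in the frame of track between 0.075 and 0.6 m and contact force between case and track below 0.1 N), for 0.1 s.
At the end, for the whole second after the job is handed in: The case stands at rest, released, flat on the tray's floor (upright within 0.06 rad, height within about 5 mm), inside its rim (centre within 22 mm of the tray's centre along and across, long side along the tray within 0.25 rad) (x of case in the frame of tray between -0.022 and 0.022 m and y of case in the frame of tray between -0.022 and 0.022 m and z of case in the frame of tray between 0.002 and 0.012 m and angle between case's own z axis and vertical below 0.06 rad and angle between the x axis of case and the x axis of tray, either way round below 0.25 rad and linear speed of case below 0.02 m/s and contact force between the fingers and case below 0.1 N); the robot touches nothing.
It fails at once if the glue bottle, tub, spray can or hammer is moved by more than 30 mm (distance of any of glue, tub, spray, hammer from where it was at the start of the episode above 0.03 m).
It fails at once if the case is tipped by more than 0.5 rad (angle between case's own z axis and vertical above 0.5 rad).
It fails at once if the case is dropped (falls freely, touched by nothing, faster than 0.5 m/s: a fall of over 13 mm) (contact force between case and anything else below 0.01 N and linear speed of case above 0.5 m/s).
It also fails if it takes over 72 s, if anything falls off the work surface, if the arm or the gripper's body presses on something with over 40 N, if the wrist force passes 120 N, or if a joint passes its speed limit or range.

ROBOT

A 6-joint arm with a two-finger parallel gripper is mounted at the origin on the work surface. World frame = base frame: x ahead of the robot, y to its left, z up, the work surface at z = 0. Lengths are in m, angles in degrees, forces in N, time in s.
With the tool pointing down it reaches from about 0.3 to 1 m from the base axis. Payload 5.1 kg.
Tool frame: the origin (TCP) lies midway between the tips of the shut fingers; the grasp point (between the pads) lies 19 mm behind it; z points along the fingers, y is the line along which they close (so a half turn about z gives the same grasp; the last joint's range is limited). The gripper opens to 95 mm and grips with 3 to 60 N. Pads are 20 mm wide; open, the fingers measure 119 mm over their backs; the gripper's body (75 mm by 180 mm) begins 59 mm behind the grasp point.
Start: joints at [59.152, 7.093, 94.555, -0, 78.352, -4.733], TCP at [0.286, 0.584, 0.215] pointing down, gripper open.
Joint ranges: [-149.61, 149.61], [-58.7, 133.49], [1.44, 155.28], [-77.14, 257.14], [18.33, 153.61], [-166.67, 166.67]. Speed limits (degrees/s): [147.25, 147.25, 180, 180, 180, 180].

INTERFACE

Orientations are given as [roll, pitch, yaw] about the fixed x, y, z axes, in that order (R = Rz(yaw) Ry(pitch) Rx(roll)).
In Python, from workcell import status, optics, ticket gives the robot as it stands. The module is installed in compiled form; this text tells all that it offers.
- The arm moves only by the tool arm_command, never from a script. Its argument "plan" is a list of rows, each a list of 3 entries, a list of its own where there are three numbers: the turn, a rotation vector about the world's x, y, z in degrees, then the shift along the world's x, y, z in m, then the opening, from 0 (shut) to 1 (fully open). A call has 1 to 20 rows; each row shifts and turns the commanded pose from where the row before left it; what a row does not reach is not made up. A row lasts 1/10 s, in which the tool goes at most 50 mm and 8.59 degrees, less where a joint would pass 70% of its speed; a pose out of reach is approached as far as the arm can. A call with a gripper value outside its range is refused whole. The fingers move at their own pace and stop on an object; the grip force is fixed at half the most. Time passes only in rows, so rows that do not move let the fingers close. It gives the time, the measured TCP pose, the force, the opening and the grip force at its end, in the units of the state.
- status.sense(): the state, without advancing time (a new reading comes with each control period).
- optics.camera(name): name is "scene" or "top"; returns (picture, depth): 400x640x3 uint8, red, green, blue; 400x640 float32, m along the optical axis (not along the pixel's ray), 0 where there is no reading.
- optics.get_calibration(name): a dict with "fx", "fy", "cx", "cy" (pixels), "eye" and "attitude" of the camera in the world. Camera axes: x right, y down, z forward; pixel columns grow to the right and rows downward; lengths in m; the calibration is good to about 2 mm. A picture is of the moment at which its call begins. get_calibration takes no time and is no camera call.
- ticket.close_job(): hands the job in; it is judged then, once.
The state is a dict: "t": time; "joint_positions": joint angles; "dq": joint speeds; "joint_torque": joint torques, N m; "position": TCP position; "ee_rot": TCP orientation; "contact_force": force on the tool from outside, world axes, zero at the start; "ft_torque": the same for the moment, N m; "width": opening from 0.0 (shut) to 1.0 (fully open); "gripper_force": force on a finger pad.
Only numpy, scipy, OpenCV 4.12 (cv2) and the standard library are available. Lean on these libraries where they do the work, as an engineer would, in place of code of your own. Each camera call takes 0.05 s, during which the arm holds its last target. There are 200 camera calls.

## Working session

There is one attempt and no reset: what is moved stays moved. The work goes in short steps, Python scripts to look and compute and a tool call to move; the robot and the scene stay as the last step left them, time stands still between calls to the robot, and variables do not carry over. Pictures are saved under pics/ and viewed, at most 13 in all, crops included, and the job is handed in when it is done.

Besides the shell and the picture viewer there is one more tool, called after "Emit:" by a JSON object that holds its "fn" and its "kwargs", one argument or row to a line. arm_command: Moves the arm, as the interface text tells. Its arguments: {"type":"object","properties":{"plan":{"type":"array","items":{"type":"array"}}},"required":["plan"]}

```bash
mkdir -p pics
cat > h.py <<'E'
import numpy as np,cv2
from scipy.spatial.transform import Rotation as R
from workcell import status,optics,ticket
def shot(n,f):
    p,d=optics.camera(n); cv2.imwrite('pics/'+f+'.png',p[:,:,::-1]); np.savez('pics/'+f,p=p,d=d); return p,d
def cloud(n,d):
    c=optics.get_calibration(n); v,u=np.mgrid[:400,:640]
    P=np.dstack([(u-c['cx'])/c['fx']*d,(v-c['cy'])/c['fy']*d,d])
    a=np.array(c['attitude'],float)
    M=a if a.shape==(3,3) else R.from_euler('xyz',a,degrees=True).as_matrix() if a.size==3 else R.from_quat(a).as_matrix()
    return P@M.T+np.array(c['eye'])
E
python3 - <<'E'
from h import *
for n in('top','scene'):
    print(optics.get_calibration(n)); p,d=shot(n,n+'0'); W=cloud(n,d); print(W[::80,::100].round(3).tolist())
print(status.sense())
E
```

```text
{'fx': 514.1329430627178, 'fy': 514.1329430627178, 'cx': 322.2186239509717, 'cy': 202.18240936793023, 'eye': array([ 0.25063519, -0.01082017,  1.90583467]), 'attitude': array([-171.40013148,    0.23977553,  -88.9857471 ])}
[[[1.761, 1.824, -0.752], [1.774, 1.268, -0.758], [1.789, 0.712, -0.769], [1.785, 0.151, -0.749], [1.791, -0.403, -0.744], [1.807, -0.961, -0.757], [1.811, -1.511, -0.749]], [[1.288, 1.761, -0.737], [1.299, 1.222, -0.742], [1.203, 0.611, -0.479], [1.322, 0.14, -0.756], [1.328, -0.402, -0.749], [1.335, -0.941, -0.746], [1.352, -1.49, -0.765]], [[0.755, 1.447, -0.33], [0.821, 1.116, -0.587], [0.694, 0.47, -0.003], [0.699, 0.09, -0.001], [0.707, -0.291, -0.007], [0.714, -0.672, -0.01], [0.781, -1.186, -0.256]], [[0.402, 1.446, -0.392], [0.435, 1.159, -0.762], [0.389, 0.453, -0.001], [0.396, 0.082, -0.005], [0.4, -0.285, 0.021], [0.408, -0.658, 0.0], [0.478, -1.422, -0.738]], [[0.047, 1.446, -0.455], [0.03, 1.12, -0.749], [0.15, 0.287, 0.641], [0.105, 0.075, -0.008], [0.112, -0.287, -0.001], [0.118, -0.65, -0.005], [0.088, -1.301, -0.557]]]
{'fx': 373.9078249693465, 'f
[... 1032 characters left out ...]
737, -0.001]]]
{'t': 0.1, 'joint_positions': array([ 5.91519567e+01,  7.13206685e+00,  9.46250513e+01,  7.43064447e-04,
        7.83521699e+01, -4.73248488e+00]), 'dq': array([ 0.05855983, -0.13093708, -0.18500177, -0.08426071,  0.02462661,
       -0.01318555]), 'joint_torque': array([ 2.35996713e-04, -4.18882763e+01, -3.61095750e+01,  7.75979832e-02,
        4.62184672e-02, -6.44130296e-05]), 'position': array([0.28584436, 0.58313446, 0.21349635]), 'ee_rot': array([-1.79891145e+02, -9.74163982e-03,  1.53884282e+02]), 'contact_force': array([-0.14406547, -1.3536513 ,  0.11735012]), 'ft_torque': array([ 0.04489179, -0.03522795,  0.07766818]), 'gripper_force': 0.0, 'width': 0.9974074128632022}
```

View pics/top0.png

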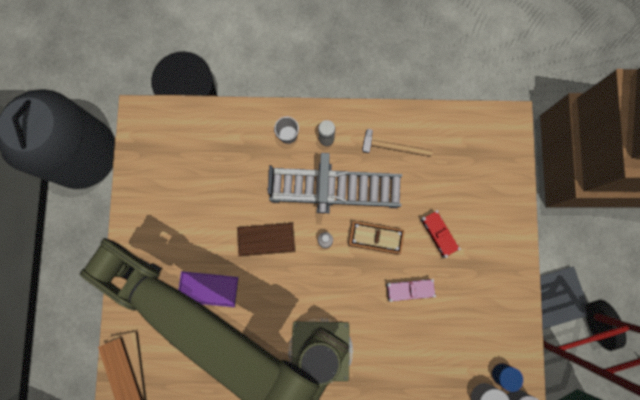

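View pics/scene0.png

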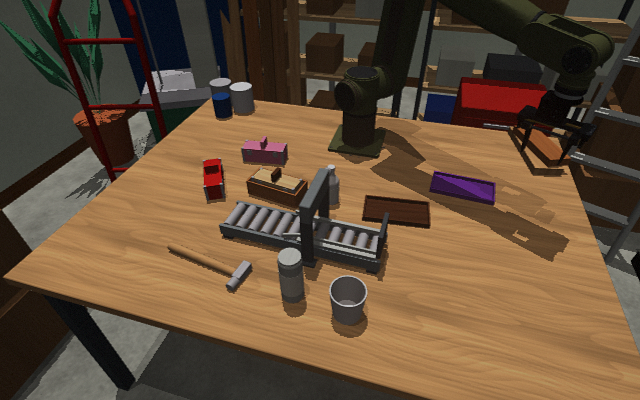

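The top view shows the case in the bay at about (376,237), the track from (270,185) at the stop to (400,190) at the infeed, the arch at (323,183), the dark tray at (266,239) and the glue at (325,239). So rolling runs towards world +y. The purple tray and the red and pink cases are decoys.

```bash
cat >> h.py <<'E'
def plane(n,uv,z):
    c=optics.get_calibration(n); uv=np.asarray(uv,float).reshape(-1,2)
    M=R.from_euler('xyz',c['attitude'],degrees=True).as_matrix()
    r=np.c_[(uv[:,0]-c['cx'])/c['fx'],(uv[:,1]-c['cy'])/c['fy'],np.ones(len(uv))]@M.T
    return c['eye']+r*((z-c['eye'][2])/r[:,2])[:,None]
def rect(xy):
    (cx,cy),(w,h),a=cv2.minAreaRect(np.float32(xy)*1000)
    if w<h: a+=90;w,h=h,w
    return np.round([cx,cy,w,h,(a+90)%180-90],1)   # mm, long axis angle from world x
E
python3 - <<'E'
from h import *
f=np.load('pics/top0.npz');p,d=f['p'].astype(int),f['d'];W=cloud('top',d);z=W[...,2]
v,u=np.mgrid[:400,:640]
def win(a,b,c,e): return (u>=a)&(u<=b)&(v>=c)&(v<=e)
def big(m):
    n,l,s,_=cv2.connectedComponentsWithStats(m.astype(np.uint8)); return l==1+np.argmax(s[1:,4])
def rep(nm,m,h):
    m=big(m); print(nm,rect(plane('top',np.c_[u[m],v[m]],h)[:,:2]), m.sum(), 'zmed',np.median(z[m]).round(4), 'mean',(plane('top',np.c_[u[m],v[m]],h).mean(0)).round(4))
s=p.sum(2)
rep('tray',win(228,305,215,262)&(s<190)&(p[...,0]<100),.017)
rep('bay',win(340,410,215,257)&(z>.03),.056)
rep('lid',win(345,405,220,255)&(p[...,0]>150)&(z>.03)&(p[...,0]-p[...,2]>30),.066)
rep('handle',win(365,388,228,248)&(z>.083),.096)
rep('track',win(255,415,160,212)&(z>.025)&(z<.1),.05)
rep('arch',win(310,335,145,220)&(z>.18),.215)
rep('stop',win(260,285,160,212)&(z>.1),.13)
rep('glue',win(312,336,228,252)&(z>.08),.14)
rep('spray',win(315,340,115,148)&(z>.1),.15)
big1=cv2.resize(f['p'][150:260,225:415,::-1],None,fx=4,fy=4,interpolation=cv2.INTER_CUBIC);cv2.imwrite('pics/crop.png',big1)
E
```

```text
tray [396.6 208.6 199.6 101.8 -84.3] 1494 zmed 0.0064 mean [0.3963 0.209  0.017 ]
bay [ 405.  -196.2  190.4   89.8   81.1] 1136 zmed 0.064 mean [ 0.4056 -0.1974  0.056 ]
lid [ 400.1 -237.2   71.8   58.4   78.5] 301 zmed 0.0664 mean [ 0.3998 -0.2383  0.066 ]
handle [ 405.6 -195.3   46.5   14.9   -8. ] 58 zmed 0.0942 mean [ 0.4054 -0.1955  0.096 ]
track [ 583.8 -152.9  268.6  123.7   88.3] 1967 zmed 0.0462 mean [ 0.5843 -0.1509  0.05  ]
arch [573.7  -3.2 202.   29.9  -1.8] 520 zmed 0.2139 mean [ 0.5753 -0.0034  0.215 ]
stop [593.4 184.7 104.   17.1  -1.8] 140 zmed 0.127 mean [0.5946 0.185  0.13  ]
glue [388.1 -12.3  48.6  48.6 -44.1] 177 zmed 0.0983 mean [ 0.3879 -0.0116  0.14  ]
spray [774.  -11.1  65.6  56.5   0.9] 264 zmed 0.1471 mean [ 0.774 -0.01   0.15 ]
```

View pics/crop.png

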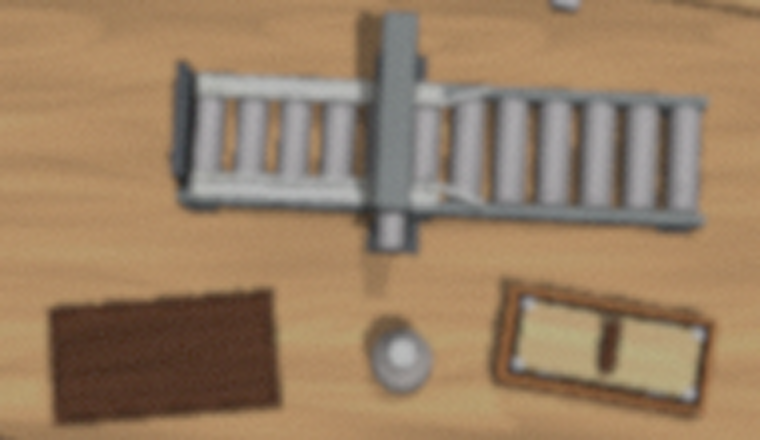

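Poses are good enough to start. Track origin is about (0.588,-0.003) with yaw 88.3°, the case is at (0.4055,-0.196) with yaw about 82°, and the tray is at (0.396,0.209) with yaw about 96°. I'll grip the fin across its 46 mm side so the slim side of the gripper body faces the arch.

Emit:
{"fn": "arm_command", "kwargs": {
  "plan": [
    [[0, 0, -3.6], [0.006, -0.039, 0.001], 1],
    [[0, 0, -3.6], [0.006, -0.039, 0.001], 1],
    [[0, 0, -3.6], [0.006, -0.039, 0.001], 1],
    [[0, 0, -3.6], [0.006, -0.039, 0.001], 1],
    [[0, 0, -3.6], [0.006, -0.039, 0.001], 1],
    [[0, 0, -3.6], [0.006, -0.039, 0.001], 1],
    [[0, 0, -3.6], [0.006, -0.039, 0.001], 1],
    [[0, 0, -3.6], [0.006, -0.039, 0.001], 1],
    [[0, 0, -3.6], [0.006, -0.039, 0.001], 1],
    [[0, 0, -3.6], [0.006, -0.039, 0.001], 1],
    [[0, 0, -3.6], [0.006, -0.039, 0.001], 1],
    [[0, 0, -3.6], [0.006, -0.039, 0.001], 1],
    [[0, 0, -3.6], [0.006, -0.039, 0.001], 1],
    [[0, 0, -3.6], [0.006, -0.039, 0.001], 1],
    [[0, 0, -3.6], [0.006, -0.039, 0.001], 1],
    [[0, 0, -3.6], [0.006, -0.039, 0.001], 1],
    [[0, 0, -3.6], [0.006, -0.039, 0.001], 1],
    [[0, 0, -3.6], [0.006, -0.039, 0.001], 1],
    [[0, 0, -3.6], [0.006, -0.039, 0.001], 1],
    [[0, 0, -3.6], [0.006, -0.039, 0.001], 1]
  ]
}}

```text
t: 2.1
position: [0.4058, -0.198, 0.2343]
ee_rot: [-180.0, -0.0, 81.7]
contact_force: [-0.2, 0.6, -0.8]
width: 1.0
gripper_force: 0.0
```

Emit:
{"fn": "arm_command", "kwargs": {
  "plan": [
    [[0, 0, 0], [0, 0.002, -0.03], 1],
    [[0, 0, 0], [0, 0, -0.03], 1],
    [[0, 0, 0], [0, 0, -0.03], 1],
    [[0, 0, 0], [0, 0, -0.03], 1],
    [[0, 0, 0], [0, 0, -0.02], 1],
    [[0, 0, 0], [0, 0, -0.01], 1],
    [[0, 0, 0], [0, 0, -0.008], 1],
    [[0, 0, 0], [0, 0, -0.005], 1],
    [[0, 0, 0], [0, 0, 0], 1]
  ]
}}

```text
t: 3.0
position: [0.4063, -0.1944, 0.0717]
ee_rot: [180.0, 0.0, 81.9]
contact_force: [-0.8, -0.5, 0.0]
width: 0.999
gripper_force: 0.0
```

Run:
```python
from h import *
p,d=shot('scene','s1'); shot('top','t1')
cv2.imwrite('pics/s1c.png',cv2.resize(p[110:270,200:420,::-1],None,fx=3.5,fy=3.5,interpolation=cv2.INTER_CUBIC))
```

```text
(no output)
```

View pics/s1c.png

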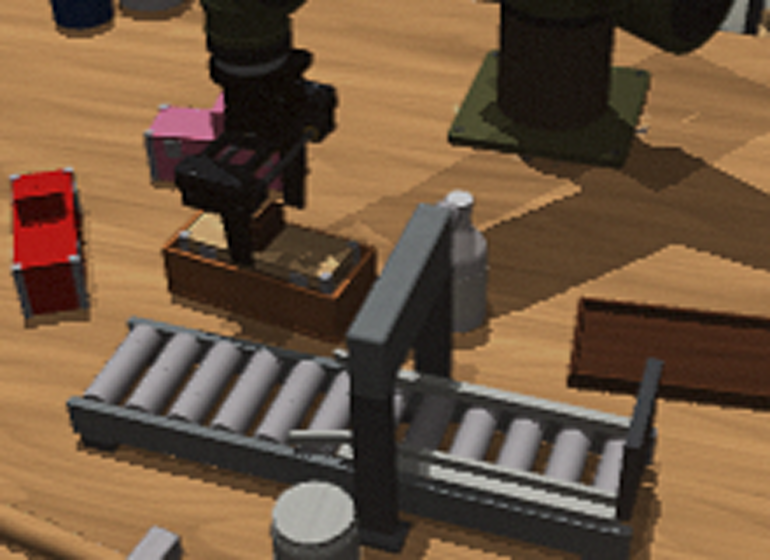

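The fingers (crop 240,250 and 290,185) straddle the fin. Next I close and lift gently.

Emit:
{"fn": "arm_command", "kwargs": {
  "plan": [
    [[0, 0, 0], [0, 0, 0], 0],
    [[0, 0, 0], [0, 0, 0], 0],
    [[0, 0, 0], [0, 0, 0], 0],
    [[0, 0, 0], [0, 0, 0], 0],
    [[0, 0, 0], [0, 0, 0], 0],
    [[0, 0, 0], [0, 0, 0], 0],
    [[0, 0, 0], [0, 0, 0], 0],
    [[0, 0, 0], [0, 0, 0.003], 0],
    [[0, 0, 0], [0, 0, 0.005], 0],
    [[0, 0, 0], [0, 0, 0.01], 0],
    [[0, 0, 0], [0, 0, 0.015], 0],
    [[0, 0, 0], [0, 0, 0.02], 0],
    [[0, 0, 0], [0, 0, 0.025], 0],
    [[0, 0, 0], [0, 0, 0.025], 0],
    [[0, 0, 0], [0, 0, 0.015], 0],
    [[0, 0, 0], [0, 0, 0], 0]
  ]
}}

```text
t: 4.7
position: [0.4075, -0.1953, 0.1928]
ee_rot: [179.7, 0.1, 81.9]
contact_force: [-0.4, 0.5, -3.4]
width: 0.478
gripper_force: 30.0
```

Run:
```python
from h import *
p,d=shot('scene','s2')
cv2.imwrite('pics/s2c.png',cv2.resize(p[80:270,200:420,::-1],None,fx=3,fy=3,interpolation=cv2.INTER_CUBIC))
```

```text
(no output)
```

View pics/s2c.png

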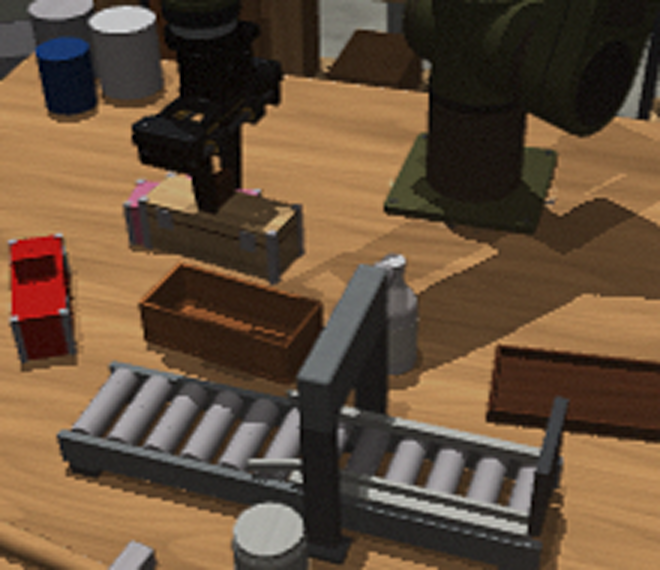

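The case is lifted and level (crop 215,225), and the bay is empty. Next is the infeed at track x ≈ -0.165.

Emit:
{"fn": "arm_command", "kwargs": {
  "plan": [
    [[0, 0, 0.6], [0.01, 0.002, 0], 0],
    [[0, 0, 0.8], [0.02, 0.003, 0], 0],
    [[0, 0, 0.8], [0.025, 0.004, 0], 0],
    [[0, 0, 0.8], [0.03, 0.004, 0], 0],
    [[0, 0, 0.8], [0.03, 0.004, 0], 0],
    [[0, 0, 0.8], [0.03, 0.004, 0], 0],
    [[0, 0, 0.8], [0.02, 0.004, 0], 0],
    [[0, 0, 0.6], [0.01, 0.002, 0], 0],
    [[0, 0, 0.4], [0.0006, 0, 0], 0],
    [[0, 0, 0], [0, 0, -0.01], 0],
    [[0, 0, 0], [0, 0, -0.015], 0],
    [[0, 0, 0], [0, 0, -0.015], 0],
    [[0, 0, 0], [0, 0, -0.01], 0],
    [[0, 0, 0], [0, 0, -0.008], 0],
    [[0, 0, 0], [0, 0, 0], 0]
  ]
}}

```text
t: 6.25
position: [0.5805, -0.1671, 0.1296]
ee_rot: [-179.8, -0.1, 88.3]
contact_force: [-0.1, -0.7, -4.3]
width: 0.484
gripper_force: 30.0
```

Run:
```python
from h import *
shot('top','t3'); p,d=shot('scene','s3')
f=np.load('pics/t3.npz')['p']
a=cv2.resize(p[150:280,200:420,::-1],(770,300),interpolation=cv2.INTER_CUBIC)
b=cv2.resize(f[150:225,260:415,::-1],(770,290),interpolation=cv2.INTER_CUBIC)
cv2.imwrite('pics/c3.png',np.vstack([a,b])); print(status.sense()['position'])
```

```text
[ 0.58182223 -0.16747152  0.13173982]
```

View pics/c3.png

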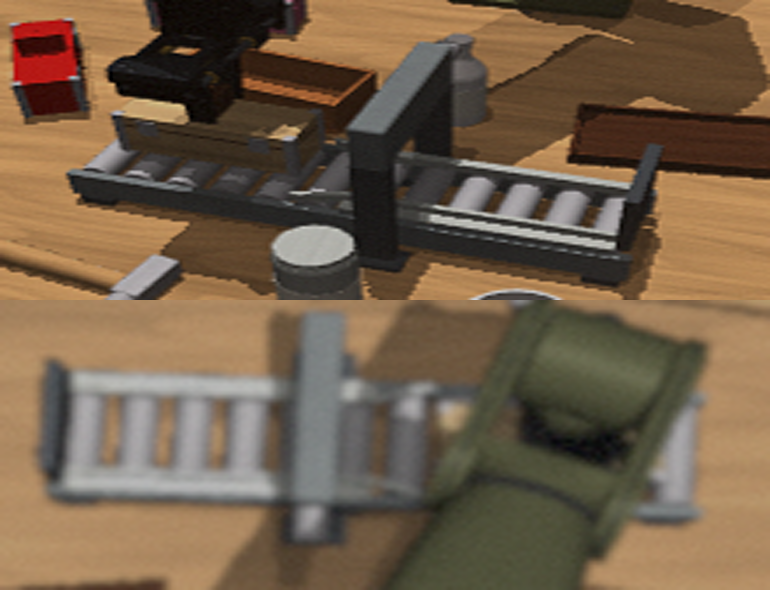

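The case hangs about 15 mm over the infeed rollers, lined up with the track (crop 215,135). I lower it to contact and release.

Emit:
{"fn": "arm_command", "kwargs": {
  "plan": [
    [[0, 0, 0], [0.001, 0, -0.008], 0],
    [[0, 0, 0], [0, 0, -0.004], 0],
    [[0, 0, 0], [0, 0, -0.002], 0],
    [[0, 0, 0], [0, 0, 0], 0],
    [[0, 0, 0], [0, 0, 0], 0]
  ]
}}

```text
t: 6.85
position: [0.5828, -0.1674, 0.1177]
ee_rot: [180.0, 0.0, 88.3]
contact_force: [-0.0, 0.3, -3.6]
width: 0.484
gripper_force: 30.0
```

Emit:
{"fn": "arm_command", "kwargs": {
  "plan": [
    [[0, 0, 0], [0, 0, -0.001], 0],
    [[0, 0, 0], [0, 0, -0.001], 0],
    [[0, 0, 0], [0, 0, 0], 0],
    [[0, 0, 0], [0, 0, 0], 0]
  ]
}}

```text
t: 7.25
position: [0.5828, -0.1674, 0.1158]
ee_rot: [180.0, 0.0, 88.3]
contact_force: [0.1, -1.4, -3.7]
width: 0.478
gripper_force: 30.0
```

Emit:
{"fn": "arm_command", "kwargs": {
  "plan": [
    [[0, 0, 0], [0, 0, -0.001], 0],
    [[0, 0, 0], [0, 0, -0.001], 0],
    [[0, 0, 0], [0, 0, 0], 0],
    [[0, 0, 0], [0, 0, 0], 0]
  ]
}}

```text
t: 7.65
position: [0.583, -0.1678, 0.1156]
ee_rot: [180.0, 0.0, 88.3]
contact_force: [-2.7, 0.0, 5.6]
width: 0.483
gripper_force: 30.0
```

Contact is made: the case stands on the rollers. I'll open, tilt the tool 30° with the body leaning back from the arch, and re-grip.

Emit:
{"fn": "arm_command", "kwargs": {
  "plan": [
    [[0, 0, 0], [0, 0, 0], 0.75],
    [[0, 0, 0], [0, 0, 0], 0.75],
    [[0, 0, 0], [0, 0, 0], 0.75],
    [[0, 0, 0], [0, 0, 0.001], 0.75],
    [[5, -0.15, 0], [0, 0.001, 0.001], 0.75],
    [[5, -0.15, 0], [0, 0.001, 0.001], 0.75],
    [[5, -0.15, 0], [0, 0.001, 0], 0.75],
    [[5, -0.15, 0], [0, 0.001, 0], 0.75],
    [[5, -0.15, 0], [0, 0.001, 0], 0.75],
    [[5, -0.15, 0], [0, 0.001, 0], 0.75],
    [[0, 0, 0], [0, 0, 0], 0.75]
  ]
}}

```text
t: 8.75
position: [0.5821, -0.1628, 0.115]
ee_rot: [-179.8, -30.1, 88.1]
contact_force: [-0.7, 0.3, -0.5]
width: 0.75
gripper_force: 0.0
```

Run:
```python
from h import *
s=status.sense(); print(s['joint_positions'].round(1))
f,d=shot('top','t4'); p,d=shot('scene','s4')
a=cv2.resize(p[100:280,170:420,::-1],(770,554),interpolation=cv2.INTER_CUBIC)
cv2.imwrite('pics/c4.png',a)
```

```text
[-32.8  14.5 100.1  25.6  82.9 -38.1]
```

View pics/c4.png

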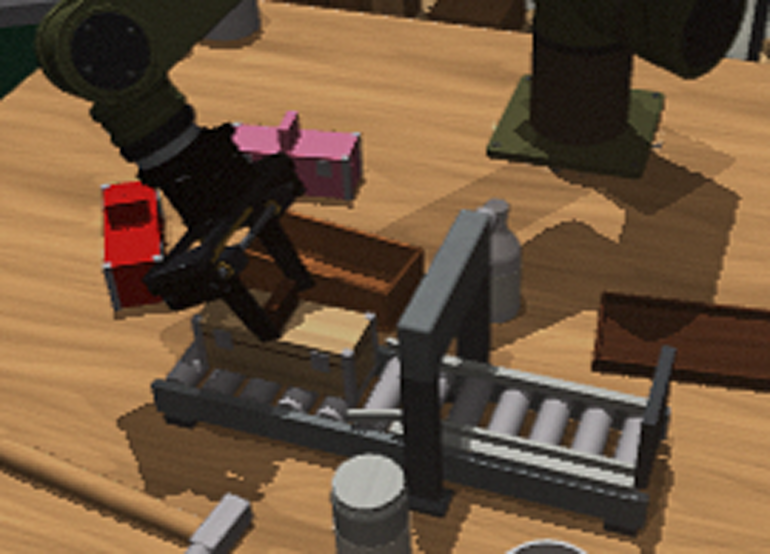

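The tilted fingers straddle the fin (crop 280,310) with the body leaning away from the arch. I check lateral alignment of case and guides before rolling.

Run:
```python
from h import *
p=np.load('pics/t4.npz')['p'].astype(int)
v,u=np.mgrid[:400,:640]
m=(u>345)&(u<400)&(v>165)&(v<210)&(p[...,0]>150)&(p[...,0]-p[...,2]>30)
n,l,s,c=cv2.connectedComponentsWithStats(m.astype(np.uint8))
for i in range(1,n):
    if s[i,4]>25:
        k=l==i; W=plane('top',np.c_[u[k],v[k]],.11); print(s[i],rect(W[:,:2]))
# guides (bright strips) in the first picture, stop side
p=np.load('pics/top0.npz')['p'].astype(int)
for c in (285,295,305,312):
    col=p[160:212,c].sum(1); print(c,col.tolist())
print(plane('top',[[295,r] for r in (168,170,172,198,200,202)],.064)[:,:2].round(4).tolist())
```

```text
[346 166  18   6 104] [ 645.5 -111.5   60.8   18.2  -89. ]
[349 177  19  17 270] [ 585.9 -124.5   64.    57.9  -89.4]
285 [422, 419, 417, 412, 413, 402, 405, 420, 431, 476, 525, 549, 532, 469, 370, 341, 373, 378, 394, 391, 401, 412, 417, 413, 425, 431, 445, 439, 440, 436, 441, 447, 467, 491, 498, 502, 529, 541, 503, 426, 345, 277, 297, 366, 407, 416, 423, 421, 411, 403, 412, 412]
295 [418, 418, 422, 415, 402, 404, 401, 406, 415, 452, 521, 542, 531, 486, 411, 339, 319, 326, 342, 346, 360, 376, 379, 390, 381, 378, 364, 368, 372, 380, 383, 395, 392, 430, 463, 466, 485, 523, 537, 471, 353, 265, 276, 327, 380, 398, 402, 405, 402, 406, 409, 410]
305 [427, 426, 414, 411, 411, 401, 405, 414, 408, 430, 491, 533, 543, 541, 475, 352, 278, 267, 283, 285, 302, 317, 326, 330, 337, 334, 334, 333, 337, 323, 310, 306, 327, 370, 439, 468, 488, 523, 538, 494, 416, 327, 273, 299, 363, 387, 398, 407, 402, 402, 407, 415]
312 [410, 412, 412, 417, 398, 408, 407, 412, 411, 415, 469, 526, 547, 534, 493, 413, 387, 415, 419, 419, 415, 409, 400, 390, 391, 380, 382, 369, 362, 365, 346, 342, 336, 361, 424, 486, 497, 531, 540, 524, 448, 331, 255, 269, 326, 355, 373, 399, 406, 411, 413, 416]
[[0.6538, 0.1037], [0.6464, 0.1035], [0.6389, 0.1033], [0.5427, 0.1008], [0.5353, 0.1006], [0.528, 0.1005]]
```

Aligned within about 1.5 mm. I grip and roll 0.14 m along the track.

Emit:
{"fn": "arm_command", "kwargs": {
  "plan": [
    [[0, 0, 0], [0, 0, 0.002], 0.75],
    [[0, 0, 0], [0, 0, 0], 0.2],
    [[0, 0, 0], [0, 0, 0], 0.2],
    [[0, 0, 0], [0, 0, 0], 0.2],
    [[0, 0, 0], [0, 0, 0], 0.2],
    [[0, 0, 0], [0.0003, 0.01, 0], 0.2],
    [[0, 0, 0], [0.0003, 0.01, 0], 0.2],
    [[0, 0, 0], [0.0003, 0.01, 0], 0.2],
    [[0, 0, 0], [0.0003, 0.01, 0], 0.2],
    [[0, 0, 0], [0.0003, 0.01, 0], 0.2],
    [[0, 0, 0], [0.0003, 0.01, 0], 0.2],
    [[0, 0, 0], [0.0003, 0.01, 0], 0.2],
    [[0, 0, 0], [0.0003, 0.01, 0], 0.2],
    [[0, 0, 0], [0, 0, 0], 0.2]
  ]
}}

```text
t: 10.25
position: [0.5853, -0.0798, 0.1189]
ee_rot: [180.0, -30.1, 88.4]
contact_force: [2.1, -0.2, 1.7]
width: 0.479
gripper_force: 30.0
```

Emit:
{"fn": "arm_command", "kwargs": {
  "plan": [
    [[0, 0, 0], [0.0003, 0.01, 0], 0.2],
    [[0, 0, 0], [0.0003, 0.01, 0], 0.2],
    [[0, 0, 0], [0.0003, 0.01, 0], 0.2],
    [[0, 0, 0], [0.0003, 0.01, 0], 0.2],
    [[0, 0, 0], [0.0003, 0.01, 0], 0.2],
    [[0, 0, 0], [0.0003, 0.01, 0], 0.2],
    [[0, 0, 0], [0, 0, 0], 0.2],
    [[0, 0, 0], [0, 0, 0], 0.2]
  ]
}}

```text
t: 11.05
position: [0.587, -0.0209, 0.1188]
ee_rot: [180.0, -30.0, 88.3]
contact_force: [1.5, 0.8, 4.4]
width: 0.482
gripper_force: 30.0
```

Run:
```python
from h import *
f,d=shot('top','t5'); p,d=shot('scene','s5')
a=cv2.resize(p[100:280,200:420,::-1],(733,600),interpolation=cv2.INTER_CUBIC)
cv2.imwrite('pics/c5.png',a)
```

```text
(no output)
```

View pics/c5.png

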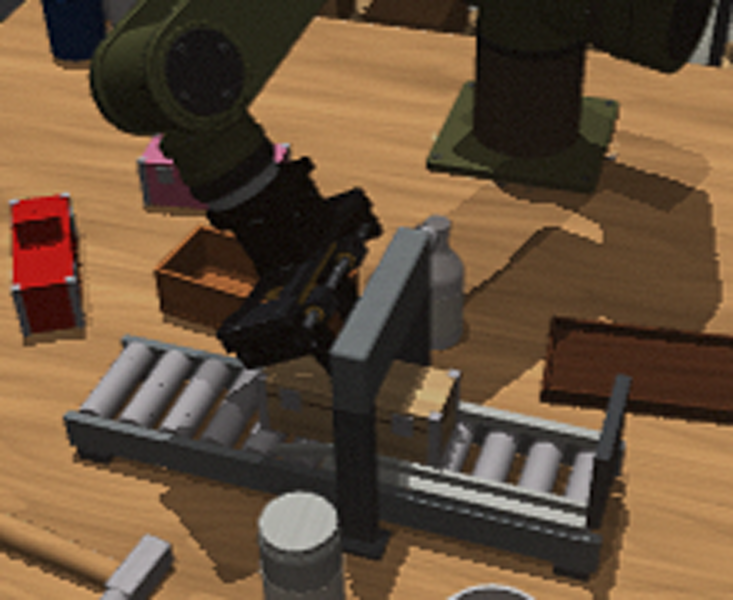

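The case stands level under the arch (crop 360,400), front end past it, with the fin just before it. I release, back off, and push its rear end with shut fingers.

Emit:
{"fn": "arm_command", "kwargs": {
  "plan": [
    [[0, 0, 0], [0, 0, 0], 0.75],
    [[0, 0, 0], [0, 0, 0], 0.75],
    [[0, 0, 0], [0, 0, 0], 0.75],
    [[0, 0, 0], [-0.0003, -0.012, 0.001], 0.75],
    [[0, 0, 0], [-0.0003, -0.012, 0.001], 0.75],
    [[0, 0, 0], [-0.0003, -0.015, 0.001], 0.75],
    [[0, 0, 0], [-0.0004, -0.015, 0.001], 0.75],
    [[0, 0, 0], [-0.0005, -0.015, 0.001], 0.5],
    [[0, 0, 0], [-0.0005, -0.015, 0], 0],
    [[0, 0, 0], [-0.0005, -0.015, 0], 0],
    [[0, 0, 0], [-0.0005, -0.015, 0], 0],
    [[0, 0, 0], [-0.0005, -0.015, 0], 0],
    [[0, 0, 0], [-0.0005, -0.015, 0], 0],
    [[0, 0, 0], [0, 0, -0.016], 0],
    [[0, 0, 0], [0, 0, -0.016], 0],
    [[0, 0, 0], [0, 0, -0.016], 0],
    [[0, 0, 0], [0, 0, 0], 0],
    [[0, 0, 0], [0, 0, 0], 0]
  ]
}}

```text
t: 12.95
position: [0.582, -0.1643, 0.0744]
ee_rot: [-179.9, -30.1, 88.3]
contact_force: [0.3, -0.1, -0.4]
width: 0.004
gripper_force: 0.0
```

Run:
```python
from h import *
f,d=shot('top','t6'); p,d=shot('scene','s6')
a=cv2.resize(p[100:280,200:420,::-1],(733,600),interpolation=cv2.INTER_CUBIC)
cv2.imwrite('pics/c6.png',a)
```

```text
(no output)
```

View pics/c6.png

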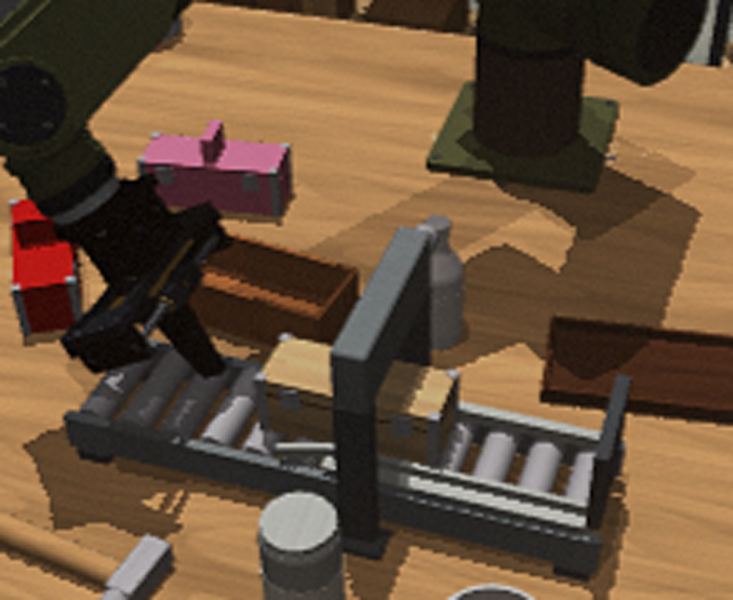

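The shut fingers (crop 215,365) stand behind the case's rear end (crop 262,400), and the case stayed put under the arch. Now I push.

Emit:
{"fn": "arm_command", "kwargs": {
  "plan": [
    [[0, 0, 0], [0.0004, 0.012, 0], 0],
    [[0, 0, 0], [0.0004, 0.012, 0], 0],
    [[0, 0, 0], [0.0003, 0.01, 0], 0],
    [[0, 0, 0], [0.0002, 0.007, 0], 0],
    [[0, 0, 0], [0.0002, 0.007, 0], 0],
    [[0, 0, 0], [0.0002, 0.007, 0], 0],
    [[0, 0, 0], [0.0002, 0.007, 0], 0],
    [[0, 0, 0], [0.0003, 0.009, 0], 0],
    [[0, 0, 0], [0.0003, 0.009, 0], 0],
    [[0, 0, 0], [0.0003, 0.009, 0], 0],
    [[0, 0, 0], [0.0003, 0.009, 0], 0],
    [[0, 0, 0], [0.0003, 0.009, 0], 0],
    [[0, 0, 0], [0.0003, 0.009, 0], 0],
    [[0, 0, 0], [0.0003, 0.009, 0], 0],
    [[0, 0, 0], [0.0003, 0.008, 0], 0],
    [[0, 0, 0], [0.0002, 0.006, 0], 0],
    [[0, 0, 0], [0, 0, 0], 0],
    [[0, 0, 0], [0, 0, 0], 0]
  ]
}}

```text
t: 14.85
position: [0.5872, -0.0263, 0.0756]
ee_rot: [180.0, -30.0, 88.3]
contact_force: [0.3, -0.2, 0.2]
width: 0.003
gripper_force: 0.0
```

```bash
cat >> h.py <<'E'
def handle(f,lo=.122,hi=.16,win=(250,315,160,212)):
    d=np.load(f'pics/{f}.npz')['d']; W=cloud('top',d); v,u=np.mgrid[:400,:640]; a,b,c,e=win
    m=(u>a)&(u<b)&(v>c)&(v<e)&(W[...,2]>lo)&(W[...,2]<hi)
    n,l,s,_=cv2.connectedComponentsWithStats(m.astype(np.uint8))
    for i in range(1,n):
        if s[i,4]>12: k=l==i; print(s[i],W[k].mean(0).round(4),rect(plane('top',np.c_[u[k],v[k]],.14)[:,:2]))
E
python3 - <<'E'
from h import *
shot('top','t7'); shot('scene','s7'); handle('t7')
E
```

```text
[268 166   5  28 104] [0.5978 0.1866 0.1304] [594.9 185.4  96.2  14.    1.9]
[302 176   5  14  58] [0.5868 0.0658 0.1385] [586.   66.2  46.3  14.    1.3]
```

The fin is now at world y = 0.066, about track +69 mm, past the arch. That leaves room for a vertical tool, so I go over the arch to the far side.

Emit:
{"fn": "arm_command", "kwargs": {
  "plan": [
    [[0, 0, 0], [-0.0003, -0.01, 0.01], 0],
    [[-5, 0.15, 0], [-0.0003, -0.012, 0.034], 0],
    [[-5, 0.15, 0], [-0.0003, -0.012, 0.034], 0],
    [[-5, 0.15, 0], [-0.0003, -0.012, 0.034], 0],
    [[-5, 0.15, 0], [-0.0003, -0.012, 0.034], 0],
    [[-5, 0.15, 0], [-0.0003, -0.012, 0.034], 0.75],
    [[-5, 0.15, 0], [0, 0, 0.034], 0.75],
    [[0, 0, 0], [0.0003, 0.01, 0], 0.75],
    [[0, 0, 0], [0.0006, 0.02, 0], 0.75],
    [[0, 0, 0], [0.0006, 0.025, 0], 0.75],
    [[0, 0, 0], [0.0006, 0.025, 0], 0.75],
    [[0, 0, 0], [0.0006, 0.025, 0], 0.75],
    [[0, 0, 0], [0.0006, 0.025, 0], 0.75],
    [[0, 0, 0], [0.0006, 0.025, 0], 0.75],
    [[0, 0, 0], [0.0003, 0.01, 0], 0.75],
    [[0, 0, 0], [0, 0, 0], 0.75]
  ]
}}

```text
t: 16.55
position: [0.5894, 0.0691, 0.2893]
ee_rot: [-180.0, -0.0, 88.4]
contact_force: [-0.4, -0.4, -0.2]
width: 0.748
gripper_force: 0.0
```

Emit:
{"fn": "arm_command", "kwargs": {
  "plan": [
    [[0, 0, 0], [-0.002, -0.001, -0.03], 0.75],
    [[0, 0, 0], [0, 0, -0.03], 0.75],
    [[0, 0, 0], [0, 0, -0.03], 0.75],
    [[0, 0, 0], [0, 0, -0.03], 0.75],
    [[0, 0, 0], [0, 0, -0.025], 0.75],
    [[0, 0, 0], [0, 0, -0.015], 0.75],
    [[0, 0, 0], [0, 0, -0.009], 0.75],
    [[0, 0, 0], [0, 0, -0.003], 0.75],
    [[0, 0, 0], [0, 0, 0], 0.75],
    [[0, 0, 0], [0, 0, 0], 0.3],
    [[0, 0, 0], [0, 0, 0], 0.3],
    [[0, 0, 0], [0, 0, 0], 0.3],
    [[0, 0, 0], [0, 0, 0], 0.3],
    [[0, 0, 0], [0, 0, 0], 0.3]
  ]
}}

```text
t: 17.95
position: [0.5886, 0.0676, 0.1186]
ee_rot: [179.8, -0.0, 88.3]
contact_force: [2.3, 0.2, 1.1]
width: 0.482
gripper_force: 30.0
```

Emit:
{"fn": "arm_command", "kwargs": {
  "plan": [
    [[0, 0, 0], [0.0002, 0.005, 0], 0.3],
    [[0, 0, 0], [0.0002, 0.007, 0], 0.3],
    [[0, 0, 0], [0.0002, 0.007, 0], 0.3],
    [[0, 0, 0], [0.0002, 0.007, 0], 0.3],
    [[0, 0, 0], [0.0001, 0.004, 0], 0.3],
    [[0, 0, 0], [0, 0.002, 0], 0.3],
    [[0, 0, 0], [0, 0.002, 0], 0.3],
    [[0, 0, 0], [0, 0, 0], 0.3],
    [[0, 0, 0], [0, 0, 0], 0.3]
  ]
}}

```text
t: 18.85
position: [0.5895, 0.1021, 0.1186]
ee_rot: [179.8, -0.0, 88.3]
contact_force: [3.8, 0.5, 4.8]
width: 0.478
gripper_force: 30.0
```

Emit:
{"fn": "arm_command", "kwargs": {
  "plan": [
    [[0, 0, 0], [0, 0.001, 0], 0.3],
    [[0, 0, 0], [0, 0.001, 0], 0.3],
    [[0, 0, 0], [0, 0.001, 0], 0.3],
    [[0, 0, 0], [0, 0, 0], 0.3],
    [[0, 0, 0], [0, 0, 0], 0.3]
  ]
}}

```text
t: 19.35
position: [0.5896, 0.1025, 0.1186]
ee_rot: [179.8, 0.2, 88.3]
contact_force: [4.7, -9.2, 6.4]
width: 0.478
gripper_force: 30.0
```

Run:
```python
from h import *
p,d=shot('scene','s8')
a=cv2.resize(p[150:280,270:420,::-1],(690,598),interpolation=cv2.INTER_CUBIC)
cv2.imwrite('pics/c8.png',a)
```

```text
(no output)
```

View pics/c8.png

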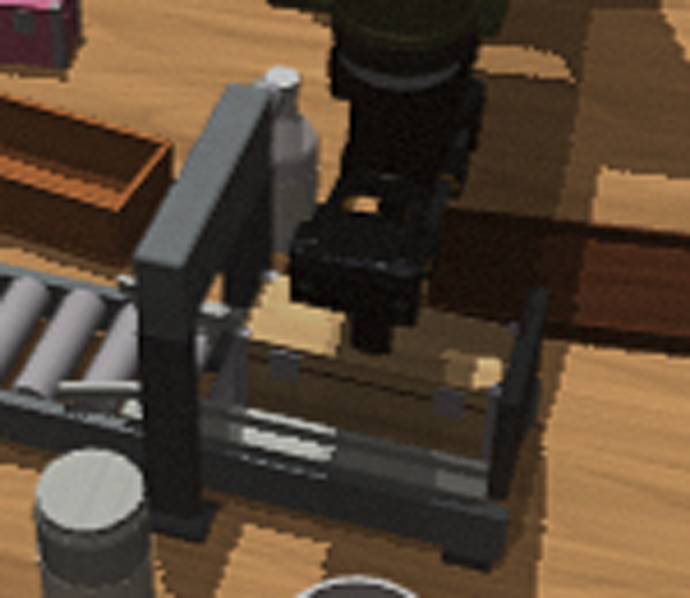

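The case's front end touches the stop plate (crop 500,400), confirmed by -9 N along y. I'll ease off, lift, and carry it over the tray.

Emit:
{"fn": "arm_command", "kwargs": {
  "plan": [
    [[0, 0, 0], [0, -0.002, 0], 0.3],
    [[0, 0, 0], [0, 0, 0.005], 0.3],
    [[0, 0, 0], [0, 0, 0.01], 0.3],
    [[0, 0, 0], [0, 0, 0.02], 0.3],
    [[0, 0, 0], [0, 0, 0.025], 0.3],
    [[0, 0, 0], [0, 0, 0.025], 0.3],
    [[0, 0, 0], [0, 0, 0.015], 0.3],
    [[0, 0, 0], [0, 0, 0.01], 0.3],
    [[0, 0, 0], [0, 0, 0], 0.3],
    [[0, 0, 0.5], [-0.0135, 0.0075, 0], 0.3],
    [[0, 0, 1], [-0.02, 0.01, 0], 0.3],
    [[0, 0, 1], [-0.025, 0.015, 0], 0.3],
    [[0, 0, 1], [-0.03, 0.016, 0], 0.3],
    [[0, 0, 1], [-0.03, 0.016, 0], 0.3],
    [[0, 0, 1], [-0.03, 0.016, 0], 0.3],
    [[0, 0, 1], [-0.025, 0.015, 0], 0.3],
    [[0, 0, 0.5], [-0.015, 0.01, 0], 0.3],
    [[0, 0, 0.4], [-0.005, 0.002, 0], 0.3],
    [[0, 0, 0], [0, 0, 0], 0.3]
  ]
}}

```text
t: 21.3
position: [0.3936, 0.2101, 0.2264]
ee_rot: [-179.9, 0.0, 95.8]
contact_force: [0.4, -0.9, -4.3]
width: 0.486
gripper_force: 29.9
```

Emit:
{"fn": "arm_command", "kwargs": {
  "plan": [
    [[0, 0, 0], [0.002, 0, -0.015], 0.3],
    [[0, 0, 0], [0, 0, -0.025], 0.3],
    [[0, 0, 0], [0, 0, -0.025], 0.3],
    [[0, 0, 0], [0, 0, -0.025], 0.3],
    [[0, 0, 0], [0, 0, -0.02], 0.3],
    [[0, 0, 0], [0, 0, -0.015], 0.3],
    [[0, 0, 0], [0, 0, -0.012], 0.3],
    [[0, 0, 0], [0, 0, -0.007], 0.3],
    [[0, 0, 0], [0, 0, 0], 0.3],
    [[0, 0, 0], [0, 0, -0.003], 0.3],
    [[0, 0, 0], [0, 0, -0.002], 0.3],
    [[0, 0, 0], [0, 0, 0], 0.3],
    [[0, 0, 0], [0, 0, 0], 0.3]
  ]
}}

```text
t: 22.6
position: [0.3972, 0.2103, 0.0791]
ee_rot: [179.9, -0.0, 95.7]
contact_force: [0.3, 0.7, -3.8]
width: 0.483
gripper_force: 29.9
```

Run:
```python
from h import *
p,d=shot('scene','s9')
a=cv2.resize(p[130:250,340:460,::-1],(600,600),interpolation=cv2.INTER_CUBIC)
cv2.imwrite('pics/c9.png',a)
```

```text
(no output)
```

View pics/c9.png

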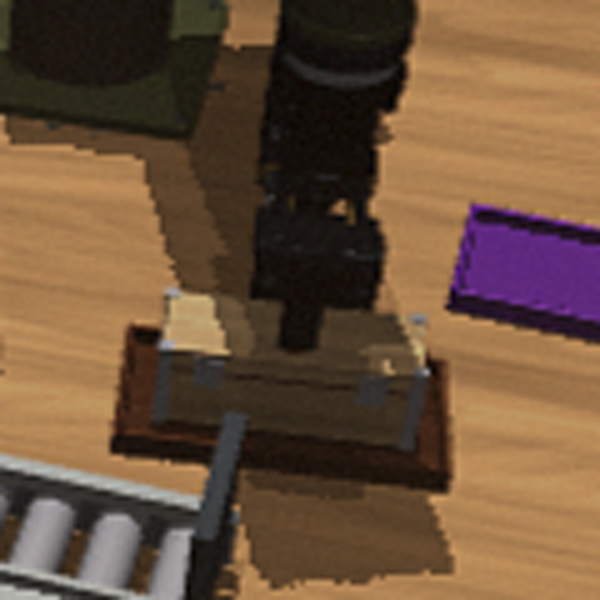

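The case is inside the tray rim, level and lengthwise (crop 290,380). I creep down to contact.

Emit:
{"fn": "arm_command", "kwargs": {
  "plan": [
    [[0, 0, 0], [0, 0, -0.002], 0.3],
    [[0, 0, 0], [0, 0, -0.001], 0.3],
    [[0, 0, 0], [0, 0, -0.001], 0.3],
    [[0, 0, 0], [0, 0, 0], 0.3],
    [[0, 0, 0], [0, 0, 0], 0.3]
  ]
}}

```text
t: 23.15
position: [0.397, 0.2101, 0.0749]
ee_rot: [-180.0, 0.0, 95.7]
contact_force: [-2.3, -1.5, 0.2]
width: 0.478
gripper_force: 29.9
```

Emit:
{"fn": "arm_command", "kwargs": {
  "plan": [
    [[0, 0, 0], [0, 0, -0.0005], 0.3],
    [[0, 0, 0], [0, 0, 0], 0.5],
    [[0, 0, 0], [0, 0, 0], 0.8],
    [[0, 0, 0], [0, 0, 0], 0.8],
    [[0, 0, 0], [0, 0, 0], 0.8],
    [[0, 0, 0], [0, 0, 0.01], 0.8],
    [[0, 0, 0], [0, 0, 0.02], 0.8],
    [[0, 0, 0], [0, 0, 0.03], 0.8],
    [[0, 0, 0], [0, 0, 0.04], 0.8],
    [[0, 0, 0], [0, 0, 0.04], 0.8],
    [[0, 0, 0], [0, -0.04, 0.03], 0.8],
    [[0, 0, 0], [0, -0.045, 0], 0.8],
    [[0, 0, 0], [0, -0.045, 0], 0.8],
    [[0, 0, 0], [0, -0.045, 0], 0.8],
    [[0, 0, 0], [0, -0.045, 0], 0.8],
    [[0, 0, 0], [0, -0.045, 0], 0.8],
    [[0, 0, 0], [0, 0, 0], 0.8],
    [[0, 0, 0], [0, 0, 0], 0.8]
  ]
}}

```text
t: 24.95
position: [0.3969, -0.0555, 0.2447]
ee_rot: [180.0, -0.0, 95.5]
contact_force: [-0.1, -0.5, -0.8]
width: 0.799
gripper_force: 0.0
```

Run:
```python
from h import *
shot('top','t10'); handle('t10',.082,.12,(225,300,205,265))
p=np.load('pics/t10.npz')['p'].astype(int);v,u=np.mgrid[:400,:640]
W=cloud('top',np.load('pics/t10.npz')['d'])
m=(u>225)&(u<305)&(v>205)&(v<265)&(W[...,2]>.045)&(W[...,2]<.082)
print(rect(plane('top',np.c_[u[m],v[m]],.066)[:,:2]),np.median(W[m][:,2]))
```

```text
[261 231   5  13  59] [0.3979 0.2077 0.0944] [393.  202.9  41.6  13.8   2. ]
[396.7 208.2 162.5  64.8 -84.6] 0.06610017992178085
```

Case centre is at (0.397,0.208) against the tray at (0.3965,0.209), at the correct height and angle. Handing in.

```bash
python3 -c "
from h import *
print(ticket.close_job())"
```

```text
the job is handed in; nothing more can be done
None
```

The job is handed in: I rolled the case under the arch to the end stop, then set it in the dark tray; the last picture put it about 1 mm from the tray's centre, level and lengthwise, with the gripper clear (the hand-in returned no verdict).

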